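Time the tape winder: zero the counter, find the spindle flat, hold the collar on it

TASK

Get the tape winder ready for its set screw to be tightened: first turn the black reset knob back to its zero stop, then turn the spindle between the fingers until they lie on its flat and the flat faces the same way as the brass set screw. Then lift the collar straight up the spindle until the set screw is level with the middle of the flat, and finish while holding it there, gripped, for a colleague with the key. Leave the tape reel, the paste jar and the thread bobbin where they stand.

Things in the scene. Friction and masses are not known exactly. Their poses are not given: they have to be found in the camera images.
- winder: Low grey gear housing with a white top plate, 150 x 250 mm, fixed to the table; its top is 35 mm above the table. Origin: centre of the underside, on the table. Its -x axis (roughly towards the robot) is the front. The spindle stands upright at (0, -65 mm) and the reset knob at (0, +65 mm) in this frame. Between the top plate and the resting collar is a round shoulder 25 mm in diameter, reaching 54 mm above the table
- reset_knob (a joint): Turn of the reset knob (rad): 0 at the hard zero stop, positive clockwise seen from above, so it is zeroed by turning it anticlockwise until it stops; friction about 0.04 N m, stays where left. At 0 its white pointer points to the winder's -x, at the long red mark
- knob_grip (a point): Point on the vertical axis of the black reset knob, 53 mm above the table, half-way up its upright bar grip (46 mm long, 14 mm thick, from 41 to 65 mm above the table; below it a disc 48 mm across, from 36 mm). At zero the bar lies along the winder's x; this point's x axis lies along the bar and turns with it
- spindle (a joint): Turn of the spindle (rad): 0 when its flat faces the winder's -x, as the set screw always does; positive anticlockwise seen from above, starts positive, so it is turned clockwise to 0 (stops at +2.6 and -2.6); friction about 0.04 N m, stays where left. It turns freely inside the collar
- flat (a point): Centre of the bright flat on the dark upright spindle, 83 mm above the table. The flat faces along this point's -x axis, which turns with the spindle. The spindle is 22 mm round; from 72 to 94 mm above the table (its top) it is D-shaped with the flat 7.5 mm off the axis, so fingers closed on flat and back measure 18.5 mm, on the round 22 mm. Fingers squeezing near the flat turn the spindle until the flat lies against a finger
- collar (a joint): Height of the collar above its rest on the shoulder (m), 0 to 0.028; it weighs about 120 g and drops back when let go. At 0.021 the set screw is level with the middle of the flat
- collar_centre (a point): Centre of the aluminium collar, on the spindle axis, 62 mm above the table at rest: a ring 40 mm in diameter and 16 mm high (54 to 70 mm above the table at rest). A guide arm at the winder's +x side (12 mm wide, out to 44 mm from the axis, no higher than the collar) with a rod down into the housing keeps it from turning; it slides only straight up. Grip it from above across the winder's y, with the spindle (32 mm above this point at rest) between the fingers
- set_screw (a point): Outer end of the brass set screw (12 mm in diameter) on the collar, 25.5 mm from the axis towards the winder's -x
- reel_centre (a point): Centre of a loose reel of unbleached cotton tape, 88 mm across and 105 mm tall, to the robot's right of the winder; a bystander
- jar_centre (a point): Centre of a loose white paste jar with a black cap, 64 mm across and 68 mm tall, to the left of the winder; a bystander
- bobbin_centre (a point): Centre of a loose bobbin of linen thread, 33 mm across and 42 mm tall, to the left of the winder; a bystander

How it is judged:
By the outcome, as a careful person would: the job done as asked, in the order asked, and still so for the second after the job is handed in, while the arm keeps its last pose, push and grip.
It also fails if it takes over 64 s, if anything falls off the work surface, if the arm or the gripper's body presses on something with over 40 N, if the wrist force passes 120 N, or if a joint passes its speed limit or range.

ROBOT

A 6-joint arm with a two-finger parallel gripper is mounted at the origin on a cart in front of the work surface, level with it; the furniture and walls round the work are solid. World frame = base frame: x ahead of the robot, y to its left, z up, the work surface at z = 0. Lengths are in m, angles in rad, forces in N, time in s.
With the tool pointing down it reaches from about 0.35 to 0.975 m from the base axis. Payload 4.9 kg.
Tool frame: the origin (TCP) lies on the centre line of the jaws, within the pads' length; the fingertips stand 25 mm ahead of it and the grasp point (between the pads) lies 6 mm ahead of it; z points along the fingers, y is the line along which they close (so a half turn about z gives the same grasp; the last joint's range is limited). The gripper opens to 85 mm and grips with 20 to 120 N. Pads are 22 mm wide; open, the fingers measure 114 mm over their backs; the gripper's body (76 mm by 85 mm) begins 54 mm behind the grasp point. The pads swing forward as they close: fully open they stand 13 mm farther back than shut.
Start: joints at [-1.263, 0.053, 1.613, -0, 1.476, -0.119], TCP at [0.259, -0.569, 0.256] pointing down, gripper open.
Joint ranges: [-3.01, 3.01], [-1.01, 2.22], [0.06, 2.58], [-1.02, 4.17], [0.09, 2.62], [-3.14, 3.14]. Speed limits (rad/s): [2.57, 2.57, 3.14, 3.14, 3.14, 3.14].

INTERFACE

Orientations are given as a unit quaternion [w, x, y, z].
In Python, from plant import state, grab_frame, get_calibration, job gives the robot as it stands. The module is installed in compiled form; this text tells all that it offers.
- The arm moves only by the tool move_arm, never from a script. Its argument "targets" is a list that holds one entry, the list of rows, each a list of 5 numbers: the opening in per cent of the stroke, from 0 (shut) to 100 (fully open), then the shift along the tool's x, y, z as a fraction of full scale, then the turn about the tool's z as a fraction of full scale. A call has 1 to 5 rows; each row shifts and turns the commanded pose from where the row before left it, along the tool's axes as they then stand; what a row does not reach is not made up. Full scale, the value 1, is 0.6 m for a shift and 6 degrees for a turn. A row lasts 1/12 s, in which the tool goes at most 41.7 mm and 7.16 degrees, less where a joint would pass 70% of its speed; a pose out of reach is approached as far as the arm can. A call with a number of a shift or a turn outside -1 to 1 is refused whole. A call with a gripper value outside its range is refused whole. The fingers move at their own pace and stop on an object; the grip force is fixed at half the most. Time passes only in rows, so rows that do not move let the fingers close. It gives the time, the measured TCP pose, the force, the opening and the grip force at its end, in the units of the state.
- state(): the state, without advancing time (a new reading comes with each control period).
- grab_frame(name): name is "scene" or "top"; returns the picture (480x640x3 uint8, red, green, blue); there is no depth.
- get_calibration(name): a dict with "vertical_fov" (degrees; the focal length in pixels is half the picture's height over the tangent of half this angle, whatever the lens; pixels are square), "cx", "cy" (the principal point, pixels), "dist_coeffs" ([k1, k2, p1, p2, k3] as OpenCV has them; the pictures are not rectified), "R" (3x3) and "t" (3): a world point X has camera coordinates R X + t. Camera axes: x right, y down, z forward; pixel columns grow to the right and rows downward; lengths in m; the calibration is good to about 2 mm. A picture is of the moment at which its call begins. get_calibration takes no time and is no camera call.
- job.job_done(): hands the job in; it is judged then, once.
The state is a dict: "time": time; "joint_pos": joint angles; "joint_vel": joint speeds; "joint_efforts": joint torques, N m; "tool_pos": TCP position; "tool_rot": TCP orientation; "contact_force": force on the tool from outside, world axes, zero at the start; "ft_torque": the same for the moment, N m; "gripper_width": opening from 0.0 (shut) to 1.0 (fully open); "grasp_force": force on a finger pad.
Only numpy, scipy, OpenCV 4.12 (cv2) and the standard library are available. Lean on these libraries where they do the work, as an engineer would, in place of code of your own. Each camera call takes 0.05 s, during which the arm holds its last target. There are 200 camera calls.

## Working session

There is one attempt and no reset: what is moved stays moved. The work goes in short steps, Python scripts to look and compute and a tool call to move; the robot and the scene stay as the last step left them, time stands still between calls to the robot, and variables do not carry over. Pictures are saved under pics/ and viewed, at most 10 in all, crops included, and the job is handed in when it is done.

Besides the shell and the picture viewer there is one more tool, called by a JSON object that holds its "fn" and its "kwargs", one argument or row to a line. move_arm: Moves the arm, as the interface text tells. Shift numbers are shares of 0.6 m and turn numbers shares of 6 degrees, none past 1 either way. Its arguments: {"type":"object","properties":{"targets":{"type":"array"}},"required":["targets"]}

```bash
mkdir -p pics; python3 - <<'E'
from plant import *
import cv2
for n in("scene","top"):
    cv2.imwrite(f"pics/{n}0.png",grab_frame(n)[:,:,::-1]); c=get_calibration(n); print(n,c)
s=state();print(s)
E
```

```text
scene {'vertical_fov': 46.322278674249176, 'cx': 315.5624860172026, 'cy': 231.04277659295593, 'dist_coeffs': array([0.00608139, 0.        , 0.        , 0.        , 0.        ]), 'R': array([[-0.46958283, -0.88286863,  0.00591247],
       [-0.64111414,  0.33637822, -0.68979878],
       [ 0.60701288, -0.32770823, -0.72397699]]), 't': array([0.21069234, 0.41841999, 1.10531699])}
top {'vertical_fov': 52.98290085268562, 'cx': 310.5595804525353, 'cy': 245.1411360756628, 'dist_coeffs': array([-0.12793999,  0.        ,  0.        ,  0.        ,  0.        ]), 'R': array([[ 0.08487199, -0.99637679,  0.00548141],
       [-0.97461037, -0.08415939, -0.20748932],
       [ 0.20719886,  0.01226779, -0.97822193]]), 't': array([-0.08003235,  0.55200376,  1.06783232])}
{'time': 0.1, 'joint_pos': array([-1.26296841e+00,  5.33016444e-02,  1.61411505e+00,  2.45820998e-05,
        1.47601523e+00, -1.19020670e-01]), 'joint_vel': array([ 0.00083025, -0.00038238, -0.00175319,  0.00028821, -0.00155356,
       -0.00074998]), 'joint_efforts': array([ 4.22649146e-04, -3.94906497e+01, -3.71362495e+01, -1.11591739e-04,
        3.91947571e-03, -6.33966565e-06]), 'tool_pos': array([ 0.25859335, -0.56844128,  0.2552041 ]), 'tool_rot': array([-9.16691698e-04,  9.77311189e-01,  2.11806500e-01, -7.45074892e-05]), 'contact_force': array([-0.15699704, -0.09443077, -0.04084766]), 'ft_torque': array([-0.035685  ,  0.00198656, -0.02989079]), 'grasp_force': 0.0, 'gripper_width': 1.0015783761198251}
```

View pics/scene0.png

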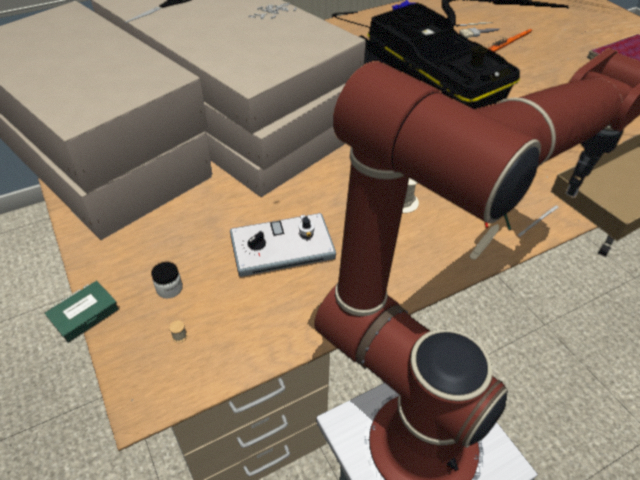

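View pics/top0.png

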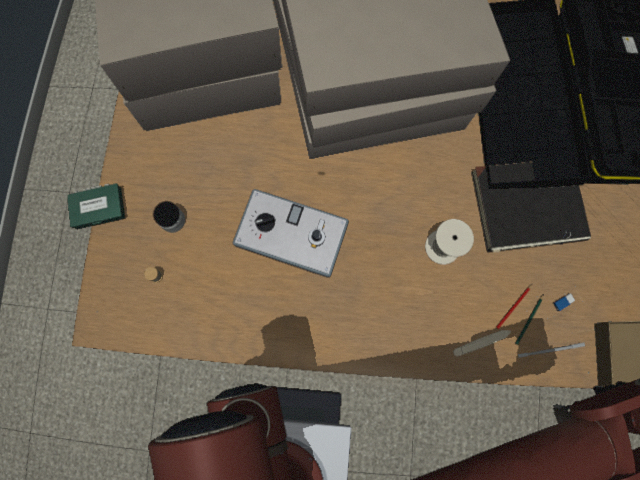

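The scene picture shows the winder at about (283,243). In the top picture the winder is at (292,233), the knob at (264,222), the spindle at (317,236), the reel at (450,240), the jar at (168,214) and the bobbin at (152,273). Next I'll measure the plate.

```bash
cat > h.py <<'E'
from plant import *
import cv2, numpy as np
def K(n):
    c=get_calibration(n); f=240/np.tan(np.radians(c["vertical_fov"])/2)
    return c,np.array([[f,0,c["cx"]],[0,f,c["cy"]],[0,0,1]])
def ray(n,p,z):
    c,k=K(n); u=cv2.undistortPoints(np.float64(p).reshape(-1,1,2),k,c["dist_coeffs"]).reshape(-1,2)
    d=np.c_[u,np.ones(len(u))]@c["R"]; o=-c["R"].T@c["t"]
    return o+d*((z-o[2])/d[:,2])[:,None]
def proj(n,X):
    c,k=K(n); return cv2.projectPoints(np.float64(X).reshape(-1,1,3),cv2.Rodrigues(c["R"])[0],c["t"],k,c["dist_coeffs"])[0].reshape(-1,2)
E
python3 - <<'E'
from h import *
for n,s in(("top",(292,233)),("scene",(283,243))):
    im=grab_frame(n)[:,:,::-1]; hsv=cv2.cvtColor(im,cv2.COLOR_BGR2HSV)
    m=((hsv[...,1]<50)&(hsv[...,2]>140)).astype(np.uint8)
    m=cv2.morphologyEx(m,cv2.MORPH_OPEN,np.ones((3,3)))
    cs,_=cv2.findContours(m,0,1)
    c=max([c for c in cs if cv2.pointPolygonTest(cv2.convexHull(c),s,False)>0],key=cv2.contourArea)
    P=ray(n,c.reshape(-1,2),.035)[:,:2]
    r=cv2.minAreaRect((P*1000).astype(np.float32)); print(n,r)
    x,y=s; cr=cv2.resize(im[y-60:y+60,x-80:x+80],(800,600),interpolation=cv2.INTER_CUBIC); cv2.imwrite(f"pics/{n}1.png",cr)
for n,p in(("jar",(168,214)),("bob",(152,273)),("reel",(455,238))): print(n,ray("top",[p],{"jar":.068,"bob":.042,"reel":.105}[n]))
E
```

```text
top ((592.5670776367188, 18.90312957763672), (238.12855529785156, 138.279541015625), 76.2925796508789)
scene ((591.9425048828125, 22.05859375), (245.6940155029297, 149.71372985839844), 76.7150650024414)
jar [[0.60092361 0.31096788 0.068     ]]
bob [[0.46049371 0.33690342 0.042     ]]
reel [[ 0.5917428  -0.35936554  0.105     ]]
```

View pics/top1.png

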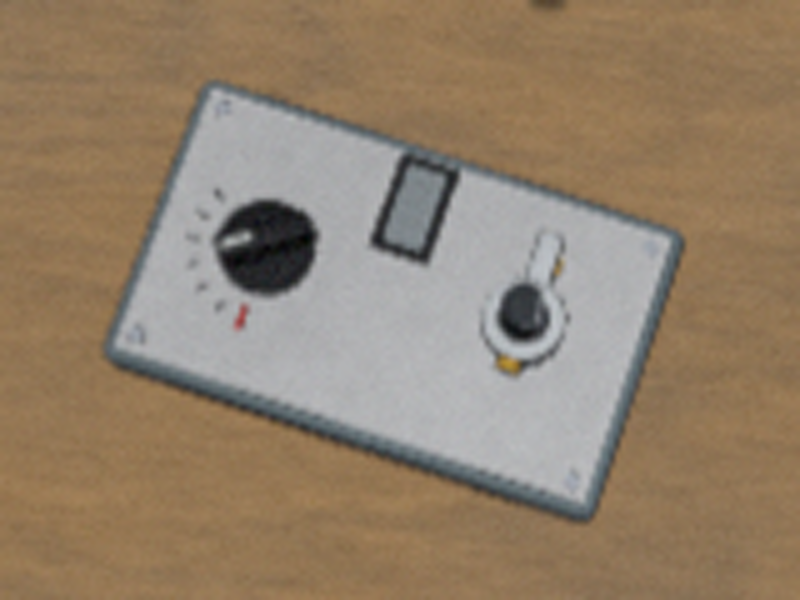

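View pics/scene1.png

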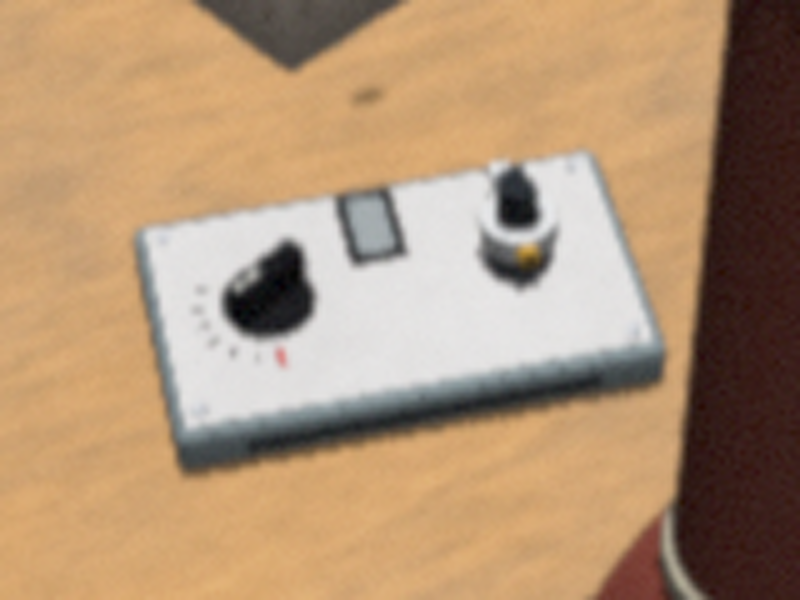

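In the top crop the knob centre is at (267,247), its white pointer at (235,240) and the red mark at (240,318). The spindle top is at (523,308), its flat's bright streak on the right at (545,312), the screw at (510,365) and the guide arm at (550,240). In the scene crop the spindle top is at (513,172) and the screw at (529,254).

```bash
python3 - <<'E'
from h import *
def t(p): return np.array(p)/5+[212,173]-.4
def s(p): return np.array(p)/5+[203,183]-.4
a=ray("top",[t((218,247)),t((318,233)),t((235,240))],.065); print("bar",a.round(4),(a[0]+a[1])/2)
d=a[0]-a[1]; print("pointer dir deg",np.degrees(np.arctan2(d[1],d[0])))
print("disc", ray("top",[t((267,247))],.041), ray("scene",[s((270,295))],.041))
print("red",ray("top",[t((240,318))],.036))
print("spindle top",ray("top",[t((523,305))],.094),ray("scene",[s((513,172))],.094))
print("screw",ray("top",[t((510,365))],.062),ray("scene",[s((529,254))],.062))
print("collar",ray("top",[t((524,318))],.070),"arm",ray("top",[t((550,238))],.070))
print("streak",ray("top",[t((545,312))],.083))
for c in [(.592,.0205)]:
  for y in (-.065,.065): print(y, c[0]+.2334*y, c[1]+.972*y)
# spindle grey values
im=grab_frame("top"); x,y=317,236
print(im[y-8:y+9,x-7:x+11].mean(2).astype(int))
im=grab_frame("scene"); print(im[213:232,298:316].mean(2).astype(int))
print(proj("scene",[.577,-.043,.094]),proj("top",[.577,-.043,.094]))
E
```

```text
bar [[0.5996 0.1017 0.065 ]
 [0.6104 0.0555 0.065 ]
 [0.6036 0.0941 0.065 ]] [0.60496776 0.07860438 0.065     ]
pointer dir deg 103.1264892250365
disc [[0.6076359  0.08145738 0.041     ]] [[0.61049396 0.08311682 0.041     ]]
red [[0.57282806 0.09124904 0.036     ]]
spindle top [[ 0.57705805 -0.04352477  0.094     ]] [[ 0.58430401 -0.04209654  0.094     ]]
screw [[ 0.55552208 -0.03977127  0.062     ]] [[ 0.55730046 -0.03695643  0.062     ]]
collar [[ 0.57662456 -0.04443436  0.07      ]] arm [[ 0.61597381 -0.05339725  0.07      ]]
streak [[ 0.57725485 -0.05383418  0.083     ]]
-0.065 0.5768289999999999 -0.042679999999999996
0.065 0.607171 0.08368
[[178 175 175 175 170 153 158 141 175 179 186 176 101 139 174 181 178 179]
 [170 177 174 176 152 139 119 117 143 150 172 162 122 170 178 178 178 177]
 [176 172 179 156 108  72  60  60  85 124 160 163 148 176 178 178 177 177]
 [171 179 159  94  64  54  55  55  55  73 146 179 166 166 176 177 179 175]
 [174 181 122  67  58  59  59  59  57  79 138 187 185 158 156 174 177 177]
 [181 185  95  50  56  60  54  60  59  88 111 169 188 178 133 172 179 17
[... 1614 characters left out ...]
26  28  27  63 144 213 228 227 226 225]
 [223 227 226 211 126  43  21  20  25  24  24  56 127 203 227 227 221 223]
 [220 226 227 209 125  46  24  23  23  25  25  38 101 184 225 228 221 224]
 [210 222 228 214 130  51  23  20  23  19  28  39 106 181 224 226 219 223]
 [204 212 224 219 155  89  56  41  37  44  49  73 137 202 225 221 205 220]
 [205 185 211 219 192 152 114  98  93  99 114 132 182 218 218 189 184 218]
 [210 159 173 206 214 202 183 175 174 177 181 190 210 212 182 147 172 217]
 [212 144 125 160 190 199 210 218 219 217 214 211 192 169 133 127 178 219]
 [209 145 104 112 131 152 175 191 194 197 198 187 151 124 109 133 195 223]]
[[306.8615456  218.71125565]] [[315.96793184 233.60538271]]
```

Both views agree: the spindle axis is at about (0.577,-0.043), the knob at about (0.6075,0.083), and the winder yaw is about -13.5°. The knob pointer azimuth is 103°, so it needs about 63° anticlockwise. The flat faces about 275°, so the spindle needs about 108° clockwise.

{"fn": "move_arm", "kwargs": {
  "targets": [
    [[100,0.054,-0.0415,0,0],[100,0.054,-0.0415,0,0],[100,0.054,-0.0415,0,0],[100,0.054,-0.0415,0,0],[100,0.054,-0.0415,0,0]]
  ]
}}

```text
time: 0.72
tool_pos: [0.3551, -0.3869, 0.2563]
tool_rot: [0.0, 0.977, 0.211, 0.0]
contact_force: [1.3, -0.7, 0.7]
gripper_width: 0.999
grasp_force: 0.0
```

{"fn": "move_arm", "kwargs": {
  "targets": [
    [[100,0.054,-0.0415,0,0],[100,0.054,-0.0415,0,0],[100,0.054,-0.0415,0,0],[100,0.054,-0.0415,0,0],[100,0.054,-0.0415,0,0]]
  ]
}}

```text
time: 1.13
tool_pos: [0.4511, -0.2063, 0.2566]
tool_rot: [0.0, 0.977, 0.212, 0.0]
contact_force: [1.2, 0.7, -0.2]
gripper_width: 1.003
grasp_force: 0.0
```

{"fn": "move_arm", "kwargs": {
  "targets": [
    [[100,0.054,-0.0415,0,0],[100,0.054,-0.0415,0,0],[100,0.054,-0.0415,0,0],[100,0.054,-0.0415,0,0],[100,0.054,-0.0415,0,0]]
  ]
}}

```text
time: 1.55
tool_pos: [0.5471, -0.0256, 0.2565]
tool_rot: [0.0, 0.977, 0.212, 0.0]
contact_force: [0.6, -0.8, -0.3]
gripper_width: 0.999
grasp_force: 0.0
```

{"fn": "move_arm", "kwargs": {
  "targets": [
    [[100,0,0,0,-1],[100,0,0,0,-1],[100,0,0,0,-1],[100,0,0,0,-1],[100,0,0,0,-1]]
  ]
}}

```text
time: 1.97
tool_pos: [0.5465, -0.0275, 0.2562]
tool_rot: [-0.0, 0.888, 0.46, -0.0]
contact_force: [-0.2, 0.2, 0.2]
gripper_width: 1.001
grasp_force: 0.0
```

{"fn": "move_arm", "kwargs": {
  "targets": [
    [[100,0,0,0,-1],[100,0,0,0,-1],[100,0,0,0,-1],[100,0,0,0,-1],[100,0,0,0,-1]]
  ]
}}

```text
time: 2.38
tool_pos: [0.5464, -0.0277, 0.2562]
tool_rot: [-0.0, 0.739, 0.674, -0.0]
contact_force: [-0.4, -0.9, 0.4]
gripper_width: 1.003
grasp_force: 0.0
```

{"fn": "move_arm", "kwargs": {
  "targets": [
    [[50,0,0,0,-1],[50,0,0,0,-1],[50,0,0,0,-1],[50,0,0,0,0]]
  ]
}}

```text
time: 2.72
tool_pos: [0.5464, -0.0277, 0.2563]
tool_rot: [-0.0, 0.626, 0.78, -0.0]
contact_force: [0.0, -0.5, -0.5]
gripper_width: 0.505
grasp_force: 0.0
```

```bash
cat >> h.py <<'E'
from scipy.spatial.transform import Rotation as Ro
def to(x,y,z,az=None):
    s=state(); w,a,b,c=s["tool_rot"]; R=Ro.from_quat([a,b,c,w])
    d=R.inv().apply(np.array([x,y,z])-s["tool_pos"])
    xa=np.degrees(2*np.arctan2(b,a)); print("shift frac",(d/.6).round(4),"len mm",np.linalg.norm(d)*1e3,"x_az",xa, "q6",s["joint_pos"][5])
E
python3 -c "
from h import *
to(.6073,.083,.072)"
```

```text
shift frac [0.1581 0.1391 0.3071] len mm 223.41901898168555 x_az 102.54476444268515 q6 -0.40570868535738136
```

{"fn": "move_arm", "kwargs": {
  "targets": [
    [[50,0.0395,0.0348,0,0],[50,0.0395,0.0348,0,0],[50,0.0395,0.0348,0,0],[50,0.0395,0.0348,0,0],[50,0,0,0,0]]
  ]
}}

```text
time: 3.13
tool_pos: [0.609, 0.0868, 0.2561]
tool_rot: [-0.0, 0.626, 0.78, 0.001]
contact_force: [-0.5, -0.1, 0.2]
gripper_width: 0.496
grasp_force: 0.0
```

{"fn": "move_arm", "kwargs": {
  "targets": [
    [[50,0,0,0.055,0],[50,0,0,0.055,0],[50,0,0,0.055,0],[50,0,0,0.055,0],[50,0,0,0,0]]
  ]
}}

```text
time: 3.55
tool_pos: [0.6022, 0.0825, 0.1159]
tool_rot: [-0.006, 0.627, 0.779, -0.005]
contact_force: [-1.6, -0.1, -1.1]
gripper_width: 0.501
grasp_force: 0.0
```

```bash
python3 -c "
from h import *
to(.6073,.083,.072)
im=grab_frame('scene')[:,:,::-1]; x,y=270,220
cv2.imwrite('pics/s2.png',cv2.resize(im[y-60:y+60,x-80:x+80],(800,600),interpolation=cv2.INTER_CUBIC))"
```

```text
shift frac [-0.0012  0.0095  0.073 ] len mm 44.16442600156624 x_az 102.31601372104106 q6 -0.20106011743581187
```

View pics/s2.png

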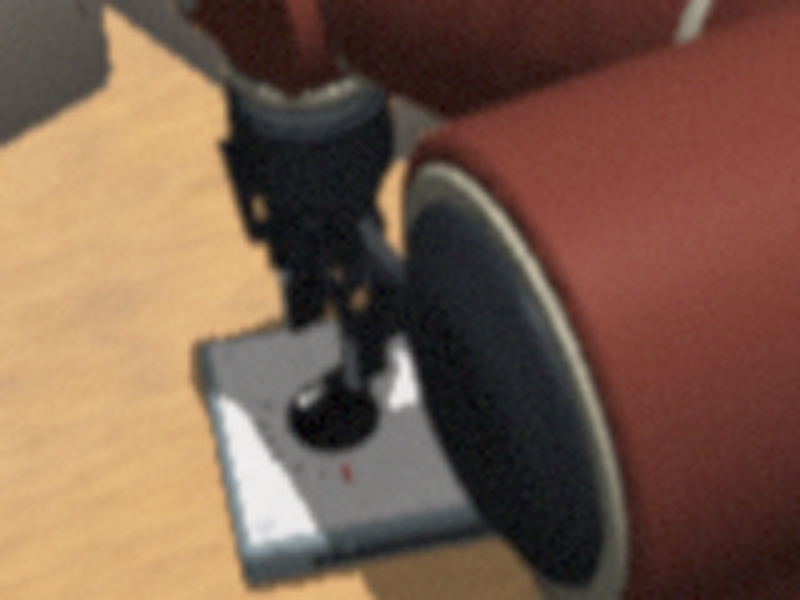

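The crop shows the gripper above the knob at (335,415), with the fingers on either side of the bar. I'll settle and correct before descending.

{"fn": "move_arm", "kwargs": {
  "targets": [
    [[50,0,0,0.02,0],[50,0,0,0.02,0],[50,0,0,0,0]]
  ]
}}

```text
time: 3.85
tool_pos: [0.6074, 0.0827, 0.0997]
tool_rot: [-0.0, 0.627, 0.779, -0.0]
contact_force: [-0.3, -0.2, -1.0]
gripper_width: 0.501
grasp_force: 0.0
```

```bash
python3 -c "
from h import *
to(.6073,.083,.071)"
```

```text
shift frac [ 0.0005 -0.      0.0478] len mm 28.67070853850189 x_az 102.41509746187323 q6 -0.2026592535402851
```

{"fn": "move_arm", "kwargs": {
  "targets": [
    [[50,0,0,0.024,0],[50,0,0,0.0235,0],[50,0,0,0,0],[10,0,0,0,0],[5,0,0,0,0]]
  ]
}}

```text
time: 4.27
tool_pos: [0.6081, 0.0829, 0.0718]
tool_rot: [0.0, 0.626, 0.78, 0.0]
contact_force: [8.7, -0.9, -4.0]
gripper_width: 0.223
grasp_force: 3.8
```

{"fn": "move_arm", "kwargs": {
  "targets": [
    [[5,0,0,0,0],[5,0,0,0,0],[5,0,0,0,0]]
  ]
}}

```text
time: 4.52
tool_pos: [0.6097, 0.0827, 0.0725]
tool_rot: [0.002, 0.626, 0.78, 0.002]
contact_force: [7.8, 0.1, -6.6]
gripper_width: 0.146
grasp_force: 60.9
```

{"fn": "move_arm", "kwargs": {
  "targets": [
    [[5,0,0.004,0,0],[5,0,0,0,-0.5],[5,0,0,0,-1],[5,0,0,0,-1],[5,0,0,0,-1]]
  ]
}}

```text
time: 4.93
tool_pos: [0.6105, 0.083, 0.0725]
tool_rot: [0.001, 0.472, 0.882, 0.0]
contact_force: [2.3, -0.6, -1.4]
gripper_width: 0.148
grasp_force: 61.7
```

```bash
python3 -c "
from h import *
to(.609,.083,.071);s=state();print(s['contact_force'],s['ft_torque'],s['grasp_force'])"
```

```text
shift frac [ 0.0014 -0.0022  0.0025] len mm 2.145968389304944 x_az 123.73591658738285 q6 -0.5738037364392428
[ 2.25432423 -0.5733992  -1.38040183] [-0.16032822 -0.10538932 -0.02456788] 61.66294455528259
```

{"fn": "move_arm", "kwargs": {
  "targets": [
    [[5,0,0,0,-1],[5,0,0,0,-1],[5,0,0,0,-1],[5,0,0,0,-1],[5,0,0,0,-1]]
  ]
}}

```text
time: 5.35
tool_pos: [0.6112, 0.0836, 0.0725]
tool_rot: [0.001, 0.227, 0.974, 0.001]
contact_force: [4.2, 2.0, -3.6]
gripper_width: 0.142
grasp_force: 61.4
```

{"fn": "move_arm", "kwargs": {
  "targets": [
    [[5,0,0,0,-0.5],[5,0,0,0,-0.5],[5,0,0,0,0]]
  ]
}}

```text
time: 5.6
tool_pos: [0.6112, 0.0838, 0.0725]
tool_rot: [0.002, 0.178, 0.984, 0.001]
contact_force: [4.9, 1.8, -4.5]
gripper_width: 0.145
grasp_force: 61.4
```

```bash
python3 -c "
from h import *
to(.609,.083,.071);s=state();print(s['contact_force'],s['ft_torque'],s['grasp_force'])"
```

```text
shift frac [ 0.003  -0.0025  0.0025] len mm 2.7878123309657306 x_az 159.49882479664345 q6 -1.1979872009098425
[ 4.86881413  1.7913967  -4.48316167] [ 0.1876898  -0.70685446  0.05512338] 61.39634191989899
```

{"fn": "move_arm", "kwargs": {
  "targets": [
    [[5,0,0,0,-0.5],[5,0,0,0,-0.5],[5,0,0,0,-0.3],[5,0,0,0,0]]
  ]
}}

```text
time: 5.93
tool_pos: [0.6113, 0.084, 0.0725]
tool_rot: [0.002, 0.112, 0.994, 0.001]
contact_force: [6.4, 3.0, -4.2]
gripper_width: 0.149
grasp_force: 61.4
```

```bash
python3 -c "
from h import *
to(.609,.083,.071);s=state();print(s['contact_force'],s['ft_torque'],s['grasp_force'])"
```

```text
shift frac [ 0.0034 -0.0025  0.0025] len mm 2.941527866159876 x_az 167.14646698732832 q6 -1.3317367638785018
[ 6.39232703  2.95071922 -4.23250223] [ 0.27359855 -0.81177064 -0.42897722] 61.43588483333588
```

{"fn": "move_arm", "kwargs": {
  "targets": [
    [[5,0,0,0,-0.3],[5,0,0,0,-0.3],[5,0,0,0,0]]
  ]
}}

```text
time: 6.18
tool_pos: [0.6113, 0.084, 0.0725]
tool_rot: [0.002, 0.083, 0.997, 0.001]
contact_force: [5.2, 3.1, -3.9]
gripper_width: 0.147
grasp_force: 69.3
```

```bash
python3 -c "
from h import *
to(.609,.083,.071);s=state();print(s['contact_force'],s['ft_torque'],s['grasp_force'])"
```

```text
shift frac [ 0.0035 -0.0023  0.0025] len mm 2.963805398982802 x_az 170.53490437150342 q6 -1.3917422228401193
[ 5.18762382  3.14779761 -3.93498082] [ 0.35696161 -0.80112607 -1.48883818] 69.2582613718696
```

The knob hit its stop at about 166.5–167°, with torque rising from about 0 to 1.5 N m. I'll ease off, release and lift.

{"fn": "move_arm", "kwargs": {
  "targets": [
    [[5,0,0,0,0.3],[5,0,0,0,0.2],[45,0,0,0,0],[45,0,0,0,0],[45,0,0,0,0]]
  ]
}}

```text
time: 6.6
tool_pos: [0.6099, 0.0833, 0.0722]
tool_rot: [-0.0, 0.106, 0.994, -0.0]
contact_force: [0.4, -0.6, 1.6]
gripper_width: 0.45
grasp_force: 0.0
```

{"fn": "move_arm", "kwargs": {
  "targets": [
    [[50,0,0,-0.03,0],[50,0,0,-0.05,0],[50,0,0,-0.06,0],[50,0,0,-0.02,0],[50,0,0,0,0]]
  ]
}}

```text
time: 7.02
tool_pos: [0.6128, 0.0834, 0.1736]
tool_rot: [0.005, 0.106, 0.994, 0.0]
contact_force: [0.3, 0.6, -0.0]
gripper_width: 0.502
grasp_force: 0.0
```

```bash
python3 -c "
from h import *
to(.581,-.0425,.130)"
```

```text
shift frac [ 0.0084 -0.2164  0.0722] len mm 136.95408525238972 x_az 167.84981067960757 q6 -1.3436724591626088
```

{"fn": "move_arm", "kwargs": {
  "targets": [
    [[50,0.002,-0.054,0,0],[50,0.002,-0.054,0,0],[50,0.002,-0.054,0,0],[50,0.002,-0.054,0,0],[50,0,0,0,-1]]
  ]
}}

```text
time: 7.43
tool_pos: [0.5759, -0.0465, 0.1658]
tool_rot: [-0.002, 0.055, 0.998, -0.001]
contact_force: [0.5, 0.1, -0.1]
gripper_width: 0.496
grasp_force: 0.0
```

{"fn": "move_arm", "kwargs": {
  "targets": [
    [[50,0,0,0,-1],[50,0,0,0,-0.85],[50,0,0,0,0]]
  ]
}}

```text
time: 7.68
tool_pos: [0.5769, -0.0425, 0.1659]
tool_rot: [-0.001, -0.043, 0.999, 0.0]
contact_force: [0.1, 0.2, 0.2]
gripper_width: 0.5
grasp_force: 0.0
```

```bash
python3 -c "
from h import *
to(.581,-.0425,.101)
a=grab_frame('top')[:,:,::-1][173:293,212:372]
b=grab_frame('scene')[:,:,::-1][163:283,223:383]
cv2.imwrite('pics/c3.png',cv2.resize(np.hstack([a[:,:],b]),(800,300),interpolation=cv2.INTER_CUBIC))"
```

```text
shift frac [-0.0071 -0.0006  0.1081] len mm 64.98057197977167 x_az 184.9851465311857 q6 -1.8599873416807908
```

View pics/c3.png

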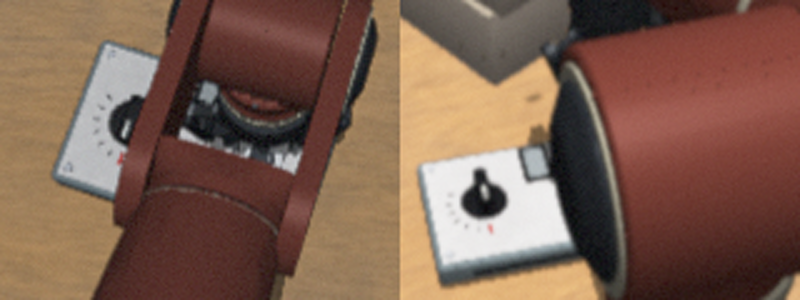

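The picture shows the knob's bar lined up with the red mark, at (485,200) against (490,230), so it is zeroed. Next I'll descend onto the spindle's flat.

{"fn": "move_arm", "kwargs": {
  "targets": [
    [[50,-0.007,0,0.04,0],[50,0,0,0.035,0],[50,0,0,0.02,0],[50,0,0,0.012,0],[50,0,0,0,0]]
  ]
}}

```text
time: 8.2
tool_pos: [0.5807, -0.0415, 0.1012]
tool_rot: [-0.002, -0.043, 0.999, 0.001]
contact_force: [0.4, 0.6, 0.1]
gripper_width: 0.5
grasp_force: 0.0
```

{"fn": "move_arm", "kwargs": {
  "targets": [
    [[10,0,0,0,0],[5,0,0,0,0],[5,0,0,0,0],[5,0,0,0,0],[5,0,0,0,0]]
  ]
}}

```text
time: 8.62
tool_pos: [0.5827, -0.0401, 0.105]
tool_rot: [0.001, -0.043, 0.999, 0.002]
contact_force: [-1.1, 6.6, 1.4]
gripper_width: 0.198
grasp_force: 58.6
```

```bash
python3 -c "
from h import *
to(.581,-.0425,.101);s=state();print(s['gripper_width']*85,s['contact_force'],s['ft_torque'],s['grasp_force'])"
```

```text
shift frac [ 0.0031 -0.0038  0.0067] len mm 4.98246141682719 x_az 184.924512475155 q6 -1.8562221509972088
16.85722284327177 [-1.06805041  6.64995487  1.3948223 ] [ 1.11616114  0.22849917 -0.05069485] 58.6079865830834
```

The width corrected for pad offset is 18.5 mm, so the fingers lie on the flat. Turning it clockwise about 108°.

{"fn": "move_arm", "kwargs": {
  "targets": [
    [[5,0,0.002,0,0],[5,0,0,0,0.5],[5,0,0,0,1],[5,0,0,0,1],[5,0,0,0,1]]
  ]
}}

```text
time: 9.03
tool_pos: [0.583, -0.0414, 0.1051]
tool_rot: [0.001, 0.142, 0.99, -0.001]
contact_force: [-0.5, -2.2, -0.6]
gripper_width: 0.197
grasp_force: 58.6
```

{"fn": "move_arm", "kwargs": {
  "targets": [
    [[5,0,0,0,1],[5,0,0,0,1],[5,0,0,0,1],[5,0,0,0,1],[5,0,0,0,0]]
  ]
}}

```text
time: 9.45
tool_pos: [0.5827, -0.0431, 0.105]
tool_rot: [0.002, 0.344, 0.939, -0.002]
contact_force: [-0.3, -7.4, -0.7]
gripper_width: 0.195
grasp_force: 59.3
```

```bash
python3 -c "
from h import *
to(.581,-.0425,.101);s=state();print(s['gripper_width']*85,s['contact_force'],s['ft_torque'],s['grasp_force'])"
```

```text
shift frac [ 0.0027 -0.0011  0.0067] len mm 4.390524509944352 x_az 139.74961459539566 q6 -1.0656319819138635
16.584400474490252 [-0.31905001 -7.35440999 -0.65970228] [-1.02091357  0.1019331  -0.02483555] 59.29825941231684
```

{"fn": "move_arm", "kwargs": {
  "targets": [
    [[5,-0.0016,-0.0019,0,0],[5,0,0,0,1],[5,0,0,0,1],[5,0,0,0,1],[5,0,0,0,1]]
  ]
}}

```text
time: 9.87
tool_pos: [0.5818, -0.0446, 0.105]
tool_rot: [0.001, 0.532, 0.847, -0.003]
contact_force: [-6.2, -7.8, 3.6]
gripper_width: 0.197
grasp_force: 59.1
```

{"fn": "move_arm", "kwargs": {
  "targets": [
    [[5,0,0,0,1],[5,0,0,0,1],[5,0,0,0,1],[5,0,0,0,1],[5,0,0,0,1]]
  ]
}}

```text
time: 10.28
tool_pos: [0.58, -0.0456, 0.105]
tool_rot: [0.0, 0.733, 0.68, -0.005]
contact_force: [-13.8, -12.1, 8.6]
gripper_width: 0.192
grasp_force: 59.7
```

{"fn": "move_arm", "kwargs": {
  "targets": [
    [[5,0,0,0,1],[5,0,0,0,0.54],[5,0,0,0,0],[5,0,0,0,0]]
  ]
}}

```text
time: 10.62
tool_pos: [0.5794, -0.0457, 0.105]
tool_rot: [0.0, 0.784, 0.621, -0.006]
contact_force: [-15.4, -10.7, 10.9]
gripper_width: 0.196
grasp_force: 60.4
```

```bash
python3 -c "
from h import *
to(.581,-.0425,.101);s=state();print(s['gripper_width']*85,s['contact_force'],s['ft_torque'],s['grasp_force'])"
```

```text
shift frac [0.0059 0.0015 0.0065] len mm 5.349136917983751 x_az 76.7381201008077 q6 0.031918884789880045
16.69164641048295 [-15.36185649 -10.72025921  10.93694343] [-1.88958944  2.4933763   0.08529483] 60.438444270403124
```

{"fn": "move_arm", "kwargs": {
  "targets": [
    [[5,-0.005,-0.0045,0,0],[5,0,0,0,0],[5,0,0,0,0]]
  ]
}}

```text
time: 10.87
tool_pos: [0.579, -0.0459, 0.105]
tool_rot: [0.001, 0.784, 0.621, -0.001]
contact_force: [-3.7, -5.8, 3.9]
gripper_width: 0.192
grasp_force: 59.7
```

```bash
python3 -c "
from h import *
to(.581,-.0425,.101);s=state();print(s['gripper_width']*85,s['contact_force'],s['ft_torque'],s['grasp_force'])"
```

```text
shift frac [0.0063 0.002  0.0066] len mm 5.623087110199203 x_az 76.71341777311272 q6 0.02696264535137148
16.341429775194847 [-3.74504438 -5.76733119  3.88337173] [-0.85567271  0.64187308  0.00280553] 59.71091400970181
```

{"fn": "move_arm", "kwargs": {
  "targets": [
    [[5,-0.002,0,0,0.1],[5,0,0,0,0],[30,0,0,0,0],[50,0,0,0,0],[50,0,0,0,0]]
  ]
}}

```text
time: 11.28
tool_pos: [0.5788, -0.0453, 0.1035]
tool_rot: [-0.0, 0.787, 0.616, 0.0]
contact_force: [0.3, 1.1, -0.1]
gripper_width: 0.497
grasp_force: 0.0
```

{"fn": "move_arm", "kwargs": {
  "targets": [
    [[75,0,0,-0.03,0],[75,0,0,-0.06,0],[75,0,0,-0.06,0],[75,0,0,-0.06,0],[75,0,0,0,-1]]
  ]
}}

```text
time: 11.7
tool_pos: [0.5827, -0.0461, 0.2393]
tool_rot: [0.006, 0.753, 0.658, 0.005]
contact_force: [0.4, -0.5, 1.3]
gripper_width: 0.748
grasp_force: 0.0
```

{"fn": "move_arm", "kwargs": {
  "targets": [
    [[75,-0.065,0.015,0,0],[75,-0.065,0.015,0,0],[75,-0.065,0.015,0,0],[75,-0.065,0.015,0,0],[75,-0.065,0.015,0,0]]
  ]
}}

```text
time: 12.12
tool_pos: [0.5965, -0.2465, 0.2295]
tool_rot: [0.0, 0.754, 0.657, 0.0]
contact_force: [0.3, -0.2, 0.2]
gripper_width: 0.749
grasp_force: 0.0
```

{"fn": "move_arm", "kwargs": {
  "targets": [
    [[75,-0.065,0.015,0,0],[75,-0.065,0.015,0,0],[75,0,0,0,-1],[75,0,0,0,-1],[75,0,0,0,-1]]
  ]
}}

```text
time: 12.53
tool_pos: [0.6035, -0.3257, 0.2289]
tool_rot: [-0.0, 0.641, 0.768, 0.0]
contact_force: [-0.3, -0.1, -0.8]
gripper_width: 0.745
grasp_force: 0.0
```

```bash
python3 -c "
from h import *
to(.5785,-.042,.15)
a=grab_frame('top')[:,:,::-1][173:293,212:372]
b=grab_frame('scene')[:,:,::-1][193:273,223:343]
cv2.imwrite('pics/c4.png',np.hstack([cv2.resize(a[20:100,20:],(0,0),fx=3.3,fy=3.3,interpolation=cv2.INTER_CUBIC)[:264,:400],cv2.resize(b,(396,264),interpolation=cv2.INTER_CUBIC)]))
im=grab_frame('top').mean(2).astype(int);print(im[228:246,310:328])"
```

```text
shift frac [0.4725 0.0437 0.1318] len mm 295.4723301975884 x_az 100.32898404374873 q6 -0.7838568297137659
[[195 195 193 191 189 174 170 154 190 197 205 198 113 153 194 198 195 195]
 [196 191 192 189 172 155 133 127 156 164 189 183 133 189 198 197 199 197]
 [194 191 193 175 126  80  62  64  87 133 168 173 164 193 197 200 195 197]
 [190 194 174 108  71  56  66  57  66  70 119 180 182 181 195 199 197 193]
 [194 200 131  67  58  66  62  62  62  61  71 147 197 174 172 192 195 197]
 [201 201 105  63  62  62  65  71  66  63  59 100 203 198 146 192 193 196]
 [203 180 103  79  71  61  63  64  61  65  61  84 204 203 167 191 199 199]
 [202 138  93 108 106  85  72  67  66  65  57  82 202 204 189 169 191 197]
 [199 123  80 109 126 109 105  86  72  63  45  76 194 204 191 129 187 199]
 [200 132  75  89  95 104 123 115  88  53  32  80 196 209 189 149 191 197]
 [206 165  87  76  86  91 101 111  90  35  43 128 199 210 185 192 197 197]
 [206 195 143  84  77  83  87  86  57  36  87 182 207 205 162 192 199 198]
 [198 203 190 139  91  75  76  72  85  99 151 198 210 187 150 193 201 199]
 [176 202 203 192 153 134 130 132 153 171 200 209 192 138 176 196 200 199]
 [141 180 200 206 202 196 197 195 203 208 211 187 142 133 195 201 201 201]
 [154 119 164 184 198 207 209 210 206 191 173 132 106 167 198 199 197 200]
 [192 113 112 140 177 173 179 175 164 133 103 136 148 192 197 197 196 196]
 [188 130 122 142 140 115  84  89 109 103 136 189 195 199 194 197 197 198]]
```

View pics/c4.png

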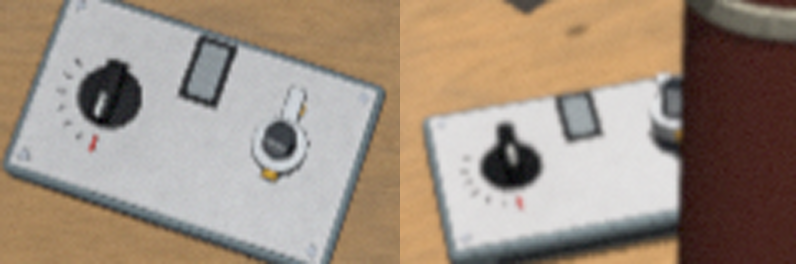

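The picture shows the knob pointer at the red mark. The spindle's grey flat now faces the screw (left view: flat at (278,150), screw (270,175)). I'll measure the angle of the flat's upper edge.

```bash
python3 -c "
from h import *
im=np.mean([grab_frame('top').mean(2) for _ in range(8)],0)
# upper edge of the flat: subpixel gradient position per column
P=[]
for c in range(312,319):
    col=cv2.GaussianBlur(im[:,c-0:c+1],(1,3),0)[231:241,0]; g=np.diff(col); 
    up=np.linspace(0,9,181); v=np.interp(up,np.arange(10),col); i0=np.argmin(v[:60]) ; i=np.argmax(v[i0:160]>82)+i0
    P.append((c,231+up[i]))
P=np.array(P);print(P.round(2).tolist())
X=ray('top',P,.094)[:,:2]
for q in (X,X[1:],X[:-1],X[1:-1]):
    vx,vy,_,_=cv2.fitLine(q.astype(np.float32),2,0,1e-6,1e-6).ravel(); print(np.degrees(np.arctan2(vy,vx))%180)
to(.5785,-.042,.15)
"
```

```text
[[312.0, 233.95], [313.0, 234.0], [314.0, 234.2], [315.0, 234.75], [316.0, 235.2], [317.0, 235.65], [318.0, 236.95]]
68.39672
64.59446
74.419586
71.03115
shift frac [0.4711 0.0415 0.1328] len mm 294.70945980606643 x_az 100.09956105264735 q6 -0.7782894987793245
```

The camera is too coarse here (68–74° against the expected 76°), so I'll re-squeeze the flat at exactly the right angle, with lateral loads relieved, before moving to the collar.

{"fn": "move_arm", "kwargs": {
  "targets": [
    [[50,0.059,0.0052,0,0],[50,0.059,0.0052,0,0],[50,0.059,0.0052,0,0],[50,0.059,0.0052,0,0],[50,0.059,0.0052,0,0]]
  ]
}}

```text
time: 13.5
tool_pos: [0.5873, -0.1463, 0.2297]
tool_rot: [0.0, 0.642, 0.766, 0.0]
contact_force: [0.9, 1.4, 0.2]
gripper_width: 0.497
grasp_force: 0.0
```

{"fn": "move_arm", "kwargs": {
  "targets": [
    [[50,0.059,0.0052,0,0],[50,0.059,0.0052,0,0],[50,0.058,0.0052,0,0],[50,0,0,0,1],[50,0,0,0,1]]
  ]
}}

```text
time: 13.92
tool_pos: [0.5782, -0.04, 0.2299]
tool_rot: [0.0, 0.719, 0.695, 0.0]
contact_force: [0.3, -0.3, 0.8]
gripper_width: 0.499
grasp_force: 0.0
```

{"fn": "move_arm", "kwargs": {
  "targets": [
    [[50,0,0,0.05,1],[50,0,0,0.05,1],[50,0,0,0.03,0],[50,0,0,0,0]]
  ]
}}

```text
time: 14.25
tool_pos: [0.5751, -0.0414, 0.1463]
tool_rot: [-0.003, 0.787, 0.616, -0.003]
contact_force: [-0.8, -0.3, -0.8]
gripper_width: 0.501
grasp_force: 0.0
```

```bash
python3 -c "
from h import *
to(.578,-.043,.103)"
```

```text
shift frac [-0.0014  0.0059  0.0721] len mm 43.39719656069052 x_az 76.11457806523713 q6 0.04142666686607592
```

{"fn": "move_arm", "kwargs": {
  "targets": [
    [[50,0,0,0.03,0],[50,0,0,0.03,0],[50,0,0,0.01,0],[50,0,0,0,0],[50,0,0,0,0]]
  ]
}}

```text
time: 14.67
tool_pos: [0.5789, -0.0423, 0.1107]
tool_rot: [0.0, 0.787, 0.616, 0.0]
contact_force: [-0.0, -0.3, -0.2]
gripper_width: 0.499
grasp_force: 0.0
```

```bash
python3 -c "
from h import *
to(.578,-.043,.103)"
```

```text
shift frac [-0.0015 -0.0013  0.0129] len mm 7.812162752249091 x_az 76.11494275200367 q6 0.04118849419269531
```

{"fn": "move_arm", "kwargs": {
  "targets": [
    [[50,-0.001,-0.002,0.013,0],[50,0,0,0,0],[20,0,0,0,0],[5,0,0,0,0],[5,0,0,0,0]]
  ]
}}

```text
time: 15.08
tool_pos: [0.5793, -0.043, 0.1029]
tool_rot: [0.003, 0.787, 0.616, 0.002]
contact_force: [7.0, -1.5, -4.4]
gripper_width: 0.197
grasp_force: 58.7
```

{"fn": "move_arm", "kwargs": {
  "targets": [
    [[5,0,0,0,0],[5,0,0,0,0],[5,0,0,0,0]]
  ]
}}

```text
time: 15.33
tool_pos: [0.5794, -0.043, 0.1029]
tool_rot: [0.003, 0.787, 0.616, 0.002]
contact_force: [6.7, -1.0, -4.0]
gripper_width: 0.199
grasp_force: 58.7
```

```bash
python3 -c "
from h import *
to(.578,-.043,.103);s=state();print(s['gripper_width']*85,s['contact_force'],s['ft_torque'],s['grasp_force'])"
```

```text
shift frac [-0.0005 -0.0022 -0.0001] len mm 1.37613955684733 x_az 76.09817078773605 q6 0.04033810279877576
16.920837872491024 [ 6.74363609 -0.99563766 -4.01504855] [-0.24331927 -1.02906645 -0.08973489] 58.702736769482726
```

{"fn": "move_arm", "kwargs": {
  "targets": [
    [[5,0,0.0025,0,0],[5,0,0,0,0],[25,0,0,0,0],[50,0,0,0,0],[50,0,0,0,0]]
  ]
}}

```text
time: 15.75
tool_pos: [0.5781, -0.0427, 0.1015]
tool_rot: [-0.0, 0.787, 0.616, -0.0]
contact_force: [0.7, -0.1, 0.8]
gripper_width: 0.498
grasp_force: 0.0
```

{"fn": "move_arm", "kwargs": {
  "targets": [
    [[75,0,0,-0.03,0],[75,0,0,-0.04,0],[75,0,0,-0.02,0],[75,0,0,0,0],[75,0,0,0,-1]]
  ]
}}

```text
time: 16.17
tool_pos: [0.579, -0.0429, 0.1567]
tool_rot: [0.001, 0.753, 0.657, 0.001]
contact_force: [-0.4, 0.9, -0.6]
gripper_width: 0.749
grasp_force: 0.0
```

{"fn": "move_arm", "kwargs": {
  "targets": [
    [[75,0,0,0,-1],[75,0,0,0,-1],[75,0,0,0,-1],[75,0,0,0,-1],[75,0,0,0,-1]]
  ]
}}

```text
time: 16.58
tool_pos: [0.5778, -0.0427, 0.1543]
tool_rot: [-0.001, 0.556, 0.831, -0.0]
contact_force: [-0.7, -0.2, -0.8]
gripper_width: 0.751
grasp_force: 0.0
```

{"fn": "move_arm", "kwargs": {
  "targets": [
    [[75,0,0,0,-1],[75,0,0,0,-1],[75,0,0,0,-1],[75,0,0,0,-1],[75,0,0,0,-1]]
  ]
}}

```text
time: 17.0
tool_pos: [0.5778, -0.0427, 0.1543]
tool_rot: [-0.001, 0.322, 0.947, -0.0]
contact_force: [-1.2, -0.1, 1.1]
gripper_width: 0.752
grasp_force: 0.0
```

{"fn": "move_arm", "kwargs": {
  "targets": [
    [[75,0,0,0,-1],[75,0,0,0,-1],[75,0,0,0,-1],[75,0,0,0,-1],[75,0,0,0,0]]
  ]
}}

```text
time: 17.42
tool_pos: [0.5778, -0.0427, 0.1544]
tool_rot: [-0.001, 0.12, 0.993, 0.0]
contact_force: [0.2, -0.0, -0.1]
gripper_width: 0.751
grasp_force: 0.0
```

```bash
python3 -c "
from h import *
to(.578,-.0425,.070)"
```

```text
shift frac [-0.0004  0.0004  0.1406] len mm 84.38710023008217 x_az 166.20666090537335 q6 -1.5322777307565767
```

{"fn": "move_arm", "kwargs": {
  "targets": [
    [[75,0,0,0.045,0],[75,0,0,0.045,0],[75,0,0,0.03,0],[75,0,0,0.015,0],[75,0,0,0.005,0]]
  ]
}}

```text
time: 17.83
tool_pos: [0.5767, -0.0425, 0.0689]
tool_rot: [-0.002, 0.122, 0.993, 0.0]
contact_force: [0.4, -0.0, -0.5]
gripper_width: 0.748
grasp_force: 0.0
```

{"fn": "move_arm", "kwargs": {
  "targets": [
    [[75,0,0,0,0],[60,0,0,0,0],[50,0,0,0,0]]
  ]
}}

```text
time: 18.08
tool_pos: [0.5797, -0.0431, 0.0735]
tool_rot: [0.001, 0.121, 0.993, -0.0]
contact_force: [0.2, -0.6, 0.4]
gripper_width: 0.506
grasp_force: 0.5
```

{"fn": "move_arm", "kwargs": {
  "targets": [
    [[40,0,0,0,0],[30,0,0,0,0],[30,0,0,0,0],[30,0,0,0,0],[30,0,0,0,0]]
  ]
}}

```text
time: 18.5
tool_pos: [0.58, -0.0421, 0.0742]
tool_rot: [0.002, 0.121, 0.993, 0.001]
contact_force: [-0.9, 5.0, 7.0]
gripper_width: 0.448
grasp_force: 59.8
```

```bash
python3 -c "
from h import *
to(.578,-.0425,.070);s=state();print(s['gripper_width']*85,s['contact_force'],s['ft_torque'],s['grasp_force'])"
```

```text
shift frac [ 0.0031 -0.0015  0.0069] len mm 4.652170296318775 x_az 166.09765548609832 q6 -1.5304071355118445
38.11367171335669 [-0.94066251  4.96318875  7.02724929] [0.9020919  0.09810586 0.01535691] 59.83732312917709
```

{"fn": "move_arm", "kwargs": {
  "targets": [
    [[30,0,0.002,0,0],[30,0,0,-0.009,0],[30,0,0,-0.009,0],[30,0,0,-0.009,0],[30,0,0,-0.006,0]]
  ]
}}

```text
time: 18.92
tool_pos: [0.5799, -0.042, 0.0931]
tool_rot: [0.002, 0.121, 0.993, -0.0]
contact_force: [5.9, 0.2, -2.2]
gripper_width: 0.45
grasp_force: 60.3
```

{"fn": "move_arm", "kwargs": {
  "targets": [
    [[30,0,0,0,0],[30,0,0,0,0],[30,0,0,0,0]]
  ]
}}

```text
time: 19.17
tool_pos: [0.5799, -0.042, 0.0922]
tool_rot: [0.002, 0.121, 0.993, -0.0]
contact_force: [6.3, -0.8, -1.6]
gripper_width: 0.445
grasp_force: 60.4
```

```bash
python3 -c "
from h import *
to(.58,-.0421,.0952);s=state();print(s['tool_pos'],s['gripper_width']*85,s['contact_force'],s['ft_torque'],s['grasp_force'])"
```

```text
shift frac [-0.0002 -0.0002 -0.005 ] len mm 2.99722588992939 x_az 166.1003800990871 q6 -1.5285311867735278
[ 0.57991766 -0.04196229  0.09220707] 37.8012089868098 [ 6.30267847 -0.8269875  -1.56122618] [ 0.09933645 -1.13845852  0.0208721 ] 60.37328213453293
```

{"fn": "move_arm", "kwargs": {
  "targets": [
    [[30,-0.002,0,-0.005,0],[30,0,0,0,0],[30,0,0,0,0],[30,0,0,0,0]]
  ]
}}

```text
time: 19.5
tool_pos: [0.58, -0.0419, 0.0944]
tool_rot: [0.0, 0.121, 0.993, 0.0]
contact_force: [3.7, 0.3, -1.3]
gripper_width: 0.447
grasp_force: 60.4
```

```bash
python3 -c "
from h import *
to(.58,-.0421,.0952);s=state();print(s['tool_pos'],s['gripper_width']*85,s['contact_force'],s['ft_torque'],s['grasp_force'])
for n in('top','scene'):
    print(n,[proj(n,[.578-.0255*.971,-.0425+.0255*.24,z])[0].round(1).tolist() for z in(.062,.083)])
a=grab_frame('top')[:,:,::-1][193:273,250:370]
b=grab_frame('scene')[:,:,::-1][183:263,253:373]
cv2.imwrite('pics/c5.png',np.hstack([cv2.resize(q,(400,267),interpolation=cv2.INTER_CUBIC) for q in(a,b)]))"
```

```text
shift frac [-0.0001 -0.0002 -0.0013] len mm 0.7913319576953834 x_az 166.1117119010486 q6 -1.5286173616065488
[ 0.5799992  -0.04194952  0.09442311] 38.03426633953494 [ 3.6969591   0.29572463 -1.33392056] [ 0.26087406 -0.68965705 -0.05060922] 60.389524698257446
top [[312.1, 246.4], [312.1, 244.6]]
scene [[308.9, 234.5], [308.9, 228.7]]
```

View pics/c5.png

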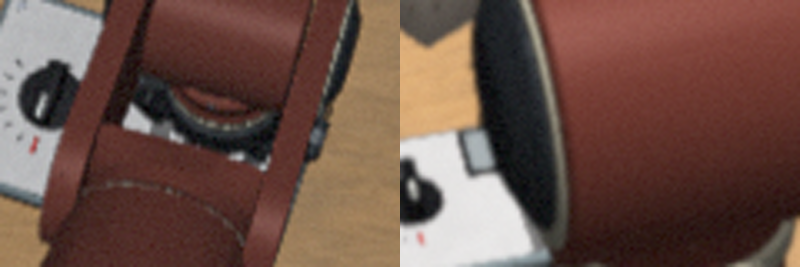

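The arm hides the collar in both views (collar region near (230,130) left; knob at its mark), so I rely on the tool height. It read +7 N at rest on the shoulder and now reads -1.3 N, which is the collar's weight, so the collar is carried. One last 0.8 mm.

{"fn": "move_arm", "kwargs": {
  "targets": [
    [[30,0,0,-0.0013,0],[30,0,0,0,0],[30,0,0,0,0],[30,0,0,0,0],[30,0,0,0,0]]
  ]
}}

```text
time: 20.02
tool_pos: [0.58, -0.0419, 0.0954]
tool_rot: [0.0, 0.121, 0.993, 0.0]
contact_force: [4.7, -0.6, -0.0]
gripper_width: 0.449
grasp_force: 60.3
```

```bash
python3 -c "
from h import *
s=state();print(s['tool_pos'],s['gripper_width']*85,s['contact_force'],s['grasp_force'])
if abs(s['tool_pos'][2]-.0952)<.0008: print(job.job_done())"
```

```text
[ 0.58001438 -0.04194976  0.09544071] 38.154297377642976 [ 4.72995792 -0.58802651 -0.04512405] 60.34723788499832
the job is handed in; nothing more can be done
None
```

I handed the job in at about 20 s: the knob is at its zero stop, the spindle's flat is squeezed to face the set screw (within about a degree by the tool angle), and the collar is held gripped about 21 mm up; that height comes from tool travel because the arm hid the collar from both cameras.

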